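# Lay out the lathe centres, then hold the sprung case lid at its balance point

### The job

We are packing the lathe tooling: first lay the two loose tapered steel centres down in the wooden cradles by length, the longer one in the long cradle and the shorter one in the short cradle. Then take the tooling case's sprung lid by its front bar, lift it until it is just past its balance point, without letting it swing open against its stop, and ease it back and hold it still a few degrees below the balance point so that a colleague can pack the case. Finish while still holding the lid there by its bar, and leave the other things on the bench alone.

Things in the scene. Friction and masses are not known exactly. Their poses are not given: they have to be found in the camera images.
- live_centre: The longer loose part: a grey steel lathe live centre with a taper and a 60 degree point, lying on its side, 120 mm long (its y axis), 33 mm wide at its thickest, 36 mm high, 0.3 kg. Origin: centre of its underside. z is up. Grip it across its x axis (26 mm between the fingers at mid-length), by the middle.
- spur_centre: The shorter loose part: a grey steel lathe drive centre with a taper and four small spurs, lying on its side, 97 mm long (its y axis), 26 mm wide, 27 mm high, 0.22 kg. Origin: centre of its underside. z is up. Grip it across its x axis (20 mm between the fingers at mid-length), by the middle.
- cradle_long: Long wooden cradle, fixed: 144 mm long (y axis), 60 mm wide; trough 132 x 42 mm, floor 10 mm above the bench, cheeks and end stops 18 mm. Its middle 82 mm has no cheeks, only a 24 mm wide spine: room for fingers. Origin: centre of its underside, on the bench. A centre lies along y, either way round, its underside on the floor. The two cradles may stand in either order.
- cradle_short: The short wooden cradle, fixed to the bench: as the long one but 121 mm long with a trough 109 mm by 42 mm; the middle 59 mm has no cheeks. Origin: centre of its underside, on the bench.
- case_lid (a joint): Lid angle, rad: 0 shut, 1.5 at the stop. Steel lid, 149 mm from back hinge to front edge, 180 wide, 12 thick, on a dark steel case 64 mm high; its front rises and goes away from the robot. A spring carries most of its weight. Balance point 0.95 rad (54 deg): below it falls shut (4 N at the bar when shut, 1 N a few deg below balance), above it opens by itself (5 N at the stop), damped.
- bar_mid (a point): Round steel bar along the lid's front, 14 mm thick, 130 mm long (y axis, parallel to the hinge), its centre line 46 mm in front of the lid's edge, on two 11 mm rods at its ends. This point: its middle. The x axis points to the hinge. It turns with the lid; being round it turns between fingers that straddle it from above, so a hand pointing down can follow it without tilting.
- hinge (a point): Middle of the hinge line at the back edge of the lid, 72 mm above the bench. The bar moves on a circle of 195 mm radius about it; shut, the bar is at the same height, on the robot's side. y is the hinge axis; x points level from the shut bar to the hinge. A brass stud on the steel arc at the case's right side (150 mm high, keep clear) marks where the lid is at balance.
- wax_tin: Bystander, loose: round tin 63 mm wide, 35 mm high. Origin: centre of its underside.
- faceplate: Bystander, loose: grey steel faceplate with a hub, 76 mm wide, 34 mm high. Origin: centre of its underside.

How it is judged:
By the outcome, as a careful person would: the job done as asked, in the order asked, and still so for the second after the job is handed in, while the arm keeps its last pose, push and grip.
It also fails if it takes over 72 s, if anything falls off the work surface, if the arm or the gripper's body presses on something with over 40 N, if the wrist force passes 120 N, or if a joint passes its speed limit or range.

### The arm

A 6-joint arm with a two-finger parallel gripper is mounted at the origin on the work surface; the furniture and walls round the work are solid. World frame = base frame: x ahead of the robot, y to its left, z up, the work surface at z = 0. Lengths are in mm, angles in degrees, forces in N, time in s.
With the tool pointing down it reaches from about 250 to 725 mm from the base axis. Payload 4 kg.
Tool frame: the origin (TCP) lies at the centre of the arm's flange, where the gripper is bolted on; the fingertips stand 173 mm ahead of it and the grasp point (between the pads) lies 155 mm ahead of it; z points along the fingers, y is the line along which they close (so a half turn about z gives the same grasp; the last joint's range is limited). The gripper opens to 85 mm and grips with 20 to 120 N. Pads are 22 mm wide; open, the fingers measure 114 mm over their backs; the gripper's body (76 mm by 85 mm) begins 54 mm behind the grasp point. The pads swing forward as they close: fully open they stand 13 mm farther back than shut.
Start: joints at [76.375, 13.785, 0.286, 76.501, 0, 90], TCP at [117.781, 485.93, 404.706] pointing down, gripper open.
Joint ranges: [-155.79, 155.79], [-60.16, 107.12], [-62.33, 73.08], [-114, 123.19], [-81.49, 82.49], [-180, 180]. Speed limits (degrees/s): [159.86, 159.86, 180, 180, 180, 180].

### API

Orientations are given as [roll, pitch, yaw] about the fixed x, y, z axes, in that order (R = Rz(yaw) Ry(pitch) Rx(roll)).
In Python, from bench import get_obs, capture, get_calibration, job_done, outline_of gives the robot as it stands.
- The arm moves only by the shell command python3 -m pendant 'ROWS' [OPENING] [FORCE]. ROWS is text: rows parted by semicolons, each of 4 numbers parted by spaces: the shift along the tool's x, y, z in m, then the turn about the tool's z in degrees. In form: x y z spin; .... A call has 1 to 10 rows; each row shifts and turns the commanded pose from where the row before left it, along the tool's axes as they then stand; what a row does not reach is not made up. A row lasts 1/8 s, in which the tool goes at most 62.5 mm and 10.7 degrees, less where a joint would pass 70% of its speed; a pose out of reach is approached as far as the arm can. A call with a gripper value outside its range is refused whole. OPENING is the opening, from 0 (shut) to 1 (fully open), set as the call begins (- or left out, the last holds). The fingers move at their own pace and stop on an object; FORCE is the grip in N (left out, the last holds). Time passes only in rows, so rows that do not move let the fingers close. It gives the time, the measured TCP pose, the force, the opening and the grip force at its end, in the units of the state.
- get_obs(): the state, without advancing time (a new reading comes with each control period).
- capture(name): name is "scene" or "top" or "wrist"; returns the picture (400x640x3 uint8, blue, green, red); there is no depth.
- get_calibration(name): a dict with "camera_matrix" (3x3 intrinsics, pixels), "eye" and "orientation" of the camera in the world. Camera axes: x right, y down, z forward; pixel columns grow to the right and rows downward; lengths in mm; the calibration is good to about 2 mm. A picture is of the moment at which its call begins: read the wrist's pose just before it. get_calibration takes no time and is no camera call; for the wrist camera it gives the pose at the moment of the call.
- job_done(): hands the job in; it is judged then, once.
Trained networks look in the newest picture that a camera, given by its name, has taken for a name from the list of things; names that differ only in an ending like _2 or _b are one class to them, and where a whole thing is asked for, a point or a joint stands for the part that bears it (a point fixed in the world has none). Each returns a list of dicts, best first, with "p" (0 to 1); they miss things now and then, are a little off and sometimes report something else, mostly with a low value. They report only what shows in the picture. A call takes as long as a camera call.
- outline_of(camera, thing): "pixels" (400x640 bool, what is visible of it) and "bbox" ([centre column, centre row, width, height] in pixels, round what is visible of it).
The state is a dict: "time_s": time; "joint_pos": joint angles; "dq": joint speeds; "joint_efforts": joint torques, N m; "position": TCP position; "ee_rot": TCP orientation; "wrist_force": force on the tool from outside, world axes, zero at the start; "moment": the same for the moment, N m; "finger_gap": opening from 0.0 (shut) to 1.0 (fully open); "grip_force": force on a finger pad.
Only numpy, scipy, OpenCV 4.12 (cv2) and the standard library are available. Lean on these libraries where they do the work, as an engineer would, in place of code of your own. Each camera call takes 0.05 s, during which the arm holds its last target. There are 200 camera calls.

## Working session

There is one attempt and no reset: what is moved stays moved. The work goes in short steps, Python scripts to look and compute and a shell command to move; the robot and the scene stay as the last step left them, time stands still between calls to the robot, and variables do not carry over. Pictures are saved under pics/ and viewed, at most 10 in all, crops included, and the job is handed in when it is done.

```bash
ls; mkdir -p pics
cat > h.py <<'E'
import numpy as np, cv2
from bench import *
from scipy.spatial.transform import Rotation as R
def cal(n):
    c=get_calibration(n); return c
def rot(c):
    o=np.array(c["orientation"],float)
    return o if o.shape==(3,3) else R.from_euler('xyz',o,degrees=True).as_matrix()
def ray(c,px,z):
    K=np.array(c["camera_matrix"]);e=np.array(c["eye"],float)
    px=np.atleast_2d(px).astype(float)
    d=(rot(c)@np.linalg.inv(K)@np.c_[px,np.ones(len(px))].T).T
    return e+d*((z-e[2])/d[:,2])[:,None]
def proj(c,P):
    K=np.array(c["camera_matrix"]);e=np.array(c["eye"],float)
    q=(K@rot(c).T@(np.atleast_2d(P)-e).T).T
    return q[:,:2]/q[:,2:]
E
python3 - <<'E'
from h import *
for n in("scene","top"):
    im=capture(n);cv2.imwrite(f"pics/{n}0.png",im)
    c=get_calibration(n);print(n,c)
    for t in("live_centre","spur_centre","cradle_long","cradle_short","case_lid","bar_mid","wax_tin","faceplate"):
        for d in outline_of(n,t)[:2]:
            m=d["pixels"].astype(np.uint8)
            r=cv2.minAreaRect(np.argwhere(m)[:,::-1].astype(np.float32)) if m.any() else None
            print(t,round(d["p"],2),np.round(d["bbox"]),r)
o=get_obs();print(o)
E
```

```text
pics
scene {'camera_matrix': array([[393.91056074,   0.        , 315.99275941],
       [  0.        , 393.91056074, 196.15195051],
       [  0.        ,   0.        ,   1.        ]]), 'eye': array([ -10.61532842, -620.18349488,  617.0844703 ]), 'orientation': array([-128.70988689,    0.44408527,  -53.00605273])}
live_centre 0.83 [292. 264.  51.  23.] ((293.9000244140625, 260.3000183105469), (51.86135482788086, 15.178932189941406), 18.434947967529297)
spur_centre 0.96 [415. 270.  46.  19.] ((413.61328125, 267.4929504394531), (48.95988464355469, 12.43256950378418), 16.990825653076172)
cradle_long 0.68 [363. 235.  54.  51.] ((362.2500305175781, 232.75003051757812), (28.284271240234375, 60.10407257080078), 45.0)
cradle_short 0.7 [331. 218.  50.  36.] ((331.750244140625, 218.23887634277344), (26.07794189453125, 50.647762298583984), 46.273033142089844)
case_lid 0.6 [264. 168.  99.  57.] ((261.70391845703125, 166.63912963867188), (58.7931022644043, 86.13793182373047), 46.39718246459961)
bar_mid 0.72 [263. 169.  97.  56.] ((261.5000305175781, 166.50003051757812), (60.81117630004883, 84.85281
[... 1612 characters left out ...]
0067291259766)
{'time_s': 0.9, 'joint_pos': array([ 7.63755818e+01,  1.37815621e+01,  2.86398469e-01,  7.65020306e+01,
       -1.74794316e-03,  9.00013398e+01]), 'dq': array([ 0.07451436, -0.04062569, -0.00180418, -0.15232236,  0.03034121,
       -0.05875467]), 'joint_efforts': array([ 1.54730435e-03, -3.72196519e+01,  2.52692127e+01,  9.55208670e-04,
       -5.35376466e-05, -6.64226008e-06]), 'position': array([117.77870392, 485.91574264, 404.73910928]), 'ee_rot': array([1.79997194e+02, 1.74787754e-03, 1.66374242e+02]), 'wrist_force': array([-0.51005731, -0.88148627,  0.59325018]), 'moment': array([ 0.01933721,  0.00512872, -0.0107728 ]), 'grip_force': 0.0, 'finger_gap': 0.9959126528085659}
```

Run:
```python
from h import *
im=cv2.imread("pics/top0.png");cv2.imwrite("pics/top0c.png",cv2.resize(im[110:300,170:450],None,fx=2.85,fy=2.85,interpolation=cv2.INTER_CUBIC))
c=get_calibration("top")
for n,z,a in(("live",18,[331.5,252.5]),("spur",13,[413.3,203.5]),("cl",20,[360,187]),("cs",20,[328,189]),("lid",72,[239,184]),("tin",35,[403,257.5]),("fp",17,[414,156])):
    print(n,ray(c,a,z).round())
```

```text
live [[ 392. -254.   18.]]
spur [[ 517. -456.   13.]]
cl [[ 555. -321.   20.]]
cs [[ 548. -242.   20.]]
lid [[551. -32.  72.]]
tin [[ 385. -427.   35.]]
fp [[ 636. -455.   17.]]
```

View pics/top0c.png

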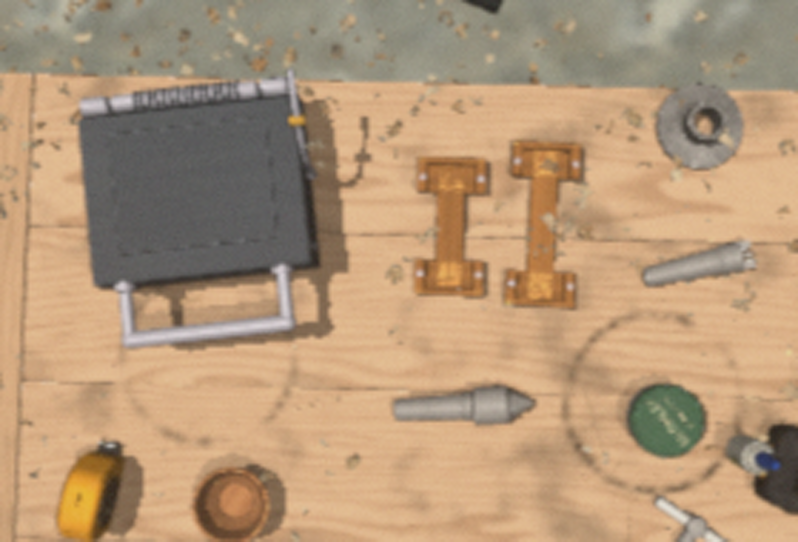

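View pics/scene0.png

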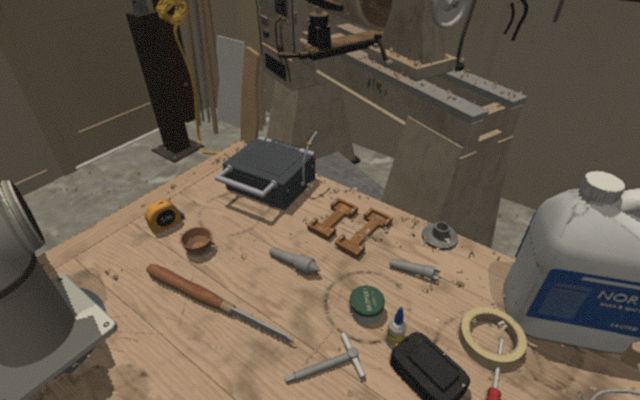

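The top view shows the live centre at about crop (393..535, 406), pointing right. The spur centre is at (645..755, 266). The short cradle is on the left at (452, 227) and the long one on the right at (545, 224). The lid is shut, with its bar at (128..292, 333) and the stud at (297, 120).

```bash
python3 -m pendant '-.034 -.050 0 0;-.034 -.050 0 0;-.034 -.050 0 0;-.034 -.050 0 0;-.034 -.050 0 0;-.034 -.050 0 0;-.034 -.050 0 0;-.034 -.050 0 0;-.034 -.050 0 0;-.034 -.050 0 0'
python3 -m pendant '-.034 -.050 0 0;-.034 -.050 0 0;-.034 -.050 0 0;0 0 0 -10.6;0 0 0 -10.6;0 0 0 -10.6;0 0 0 -10.6;0 0 0 -10.6;0 0 0 -10.6;0 0 0 -10.6'
python3 - <<'E'
from h import *
c=get_calibration("wrist");print(c);cv2.imwrite("pics/w1.png",capture("wrist"))
print(get_obs()["position"],get_obs()["ee_rot"])
for t,z in(("live_centre",15),("cradle_long",20),("cradle_short",20),("spur_centre",12),("bar_mid",72)):
    for d in outline_of("wrist",t)[:2]:
        m=d["pixels"].astype(np.uint8)
        p=np.argwhere(m)[:,::-1].astype(np.float32)
        r=cv2.minAreaRect(ray(c,p,z)[:,:2].astype(np.float32))
        print(t,round(d["p"],2),np.round(d["bbox"]),np.round(r[0]),np.round(r[1]),r[2])
c=get_calibration("top")
P=np.array([[393,409],[536,404],[645,278],[755,255],[452,225],[544,224],[128,340],[292,324]])/2.85+[170,110]
for p,z in zip(P,[16,16,12,12,20,20,72,72]):print(ray(c,p,z).round())
E
```

```text
time_s: 2.15
position: [330.6, -82.3, 405.2]
ee_rot: [180.0, 0.1, 166.3]
wrist_force: [0.2, 1.2, 0.4]
finger_gap: 0.999
grip_force: 0.0
time_s: 3.4
position: [394.2, -249.9, 404.8]
ee_rot: [-180.0, -0.0, -119.1]
wrist_force: [0.5, 0.4, -0.2]
finger_gap: 1.001
grip_force: 0.0
{'camera_matrix': array([[317.53682016,   0.        , 319.19503103],
       [  0.        , 317.53682016, 193.17639375],
       [  0.        ,   0.        ,   1.        ]]), 'eye': array([ 358.06829676, -315.36860083,  374.49065145]), 'orientation': array([ 1.63109171e+02, -1.68261996e-03,  1.50919920e+02])}
[ 394.21665362 -249.90390515  404.74023051] [-1.79995580e+02 -9.39145735e-04 -1.18865131e+02]
live_centre 0.71 [317. 160.  66.  85.] [ 394. -255.] [ 34. 121.] 4.050598621368408
cradle_long 0.62 [171. 175. 129.  98.] [ 549. -322.] [ 59. 148.] 88.21327209472656
cradle_short 0.61 [214. 228. 114.  82.] [ 546. -243.] [ 61. 125.] 88.97704315185547
spur_centre 0.64 [116.  48.  91.  90.] [ 521. -461.] [ 27. 106.] 16.729110717773438
bar_mid 0.91 [295. 335. 134.  51.] [ 514. -103.] [ 59. 157.] 71.13054656982422
[[ 388. -196.   16.]]
[[ 395. -320.   16.]]
[[ 506. -414.   12.]]
[[ 529. -510.   12.]]
[[ 548. -244.   20.]]
[[ 551. -324.   20.]]
[[444.  20.  72.]]
[[ 460. -114.   72.]]
```

View pics/w1.png

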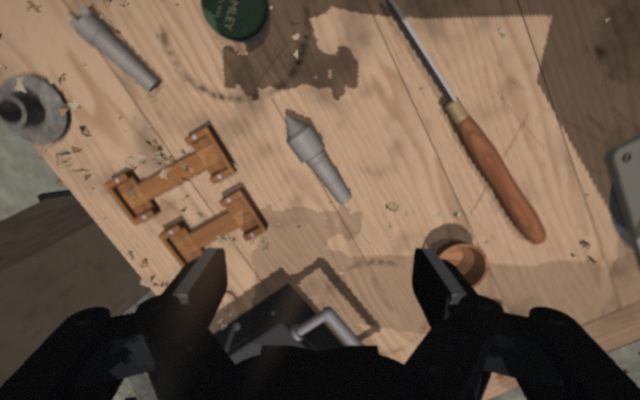

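The wrist view shows the live centre at (317, 160) with a clear approach. The cradles at (171, 175) and (214, 228) lie along world x. Next I align over the live centre and descend partway.

```bash
python3 -m pendant '.006 .002 .03 -10.6;0 0 .03 -10.6;0 0 .03 -10.6;0 0 .03 -.5;0 0 0 0' 0.75
cat > see.py <<'E'
import sys
from h import *
def see(cam,items):
    o=get_obs();print(o["position"].round(1),o["ee_rot"].round(1),"j",o["joint_pos"].round(0),"t",o["time_s"])
    c=get_calibration(cam);im=capture(cam)
    for t,z in items:
        for d in outline_of(cam,t)[:1]:
            p=np.argwhere(d["pixels"])[:,::-1].astype(np.float32)
            q=ray(c,p,z)[:,:2].astype(np.float32)
            r=cv2.minAreaRect(q); b=cv2.boxPoints(r)
            e=sorted([b[1]-b[0],b[2]-b[1]],key=np.linalg.norm)[1]
            print(t,round(d["p"],2),"ctr",np.round(r[0],1),"mean",q.mean(0).round(1),"size",np.round(r[1]),"axis",round(np.degrees(np.arctan2(e[1],e[0]))%180,1))
    return im
if __name__=="__main__":
    im=see(sys.argv[1],[(a.split(":")[0],float(a.split(":")[1])) for a in sys.argv[3:]])
    cv2.imwrite(f"pics/{sys.argv[2]}.png",im)
E
python3 see.py wrist w2 live_centre:16 cradle_long:20 cradle_short:20 spur_centre:12
```

```text
time_s: 4.32
position: [388.5, -253.5, 282.8]
ee_rot: [179.7, 0.2, -87.2]
wrist_force: [-1.0, 0.9, 0.7]
finger_gap: 0.749
grip_force: 0.0
[ 388.5 -253.5  282.8] [179.7   0.2 -87.2] j [ -33.   15.  -17.   58.   -0. -126.] t 4.325
live_centre 0.75 ctr [ 392.8 -254.9] mean [ 393.6 -261.2] size [ 33. 121.] axis 95.5
cradle_long 0.93 ctr [ 546.  -322.4] mean [ 542.2 -322.6] size [ 59. 142.] axis 178.2
cradle_short 0.56 ctr [ 545.1 -243.6] mean [ 546.8 -245.5] size [ 64. 127.] axis 179.9
```

```bash
python3 -m pendant '.0027 -.004 .02 -1.7;0 0 .03 0;0 0 .03 0;0 0 .02 0;0 0 .005 0;0 0 0 0'
python3 -m pendant '0 0 0 0;0 0 0 0;0 0 0 0;0 0 0 0;0 0 0 0;0 0 0 0' 0 50
```

```text
time_s: 5.32
position: [394.1, -256.9, 180.4]
ee_rot: [-179.9, -0.0, -85.4]
wrist_force: [0.4, 0.1, -0.1]
finger_gap: 0.748
grip_force: 0.0
time_s: 6.08
position: [394.1, -257.0, 180.7]
ee_rot: [-179.9, -0.1, -85.4]
wrist_force: [0.0, 0.0, 5.9]
finger_gap: 0.301
grip_force: 51.1
```

```bash
python3 -m pendant '0 0 -.03 0;0 0 -.05 0;.0257 -.0487 0 0;.0257 -.0487 0 0;.0257 -.0487 0 0;0 0 0 10.6;0 0 0 10.6;0 0 0 10.6;0 0 0 10.6;0 0 0 10.6'
python3 -m pendant '0 0 0 10.6;0 0 0 10.6;0 0 0 10.6;0 0 0 10.6;0 0 0 .6;0 0 0 0'
python3 see.py wrist w3 cradle_long:20 cradle_short:20 live_centre:110; python3 see.py top t3 cradle_long:20 cradle_short:20 spur_centre:12
```

```text
time_s: 7.32
position: [545.0, -321.6, 258.5]
ee_rot: [179.9, -0.0, -138.8]
wrist_force: [0.0, 0.3, -2.2]
finger_gap: 0.299
grip_force: 50.3
time_s: 8.07
position: [545.3, -321.7, 259.1]
ee_rot: [180.0, -0.1, 178.7]
wrist_force: [-0.4, 0.4, -1.4]
finger_gap: 0.306
grip_force: 50.3
[ 545.3 -321.7  259.1] [ 1.800e+02 -1.000e-01  1.787e+02] j [-31.  34.   9.  65.   0. -29.] t 8.075
cradle_long 0.76 ctr [ 552.4 -322.2] mean [ 506. -321.] size [ 60. 143.] axis 178.6
cradle_short 0.63 ctr [ 548.3 -244. ] mean [ 542.7 -244.3] size [ 63. 121.] axis 179.8
live_centre 0.81 ctr [ 534.  -321.8] mean [ 528.6 -322. ] size [30. 97.] axis 179.7
[ 545.4 -321.8  259.6] [180.   -0.  178.6] j [-31.  34.   9.  65.  -0. -29.] t 8.275
cradle_long 0.46 ctr [ 608.2 -303.1] mean [ 610.7 -300.8] size [28. 20.] axis 1.1
cradle_short 0.68 ctr [ 547.8 -238.8] mean [ 554.8 -237.2] size [ 58. 121.] axis 178.3
spur_centre 0.61 ctr [556.1 -20.8] mean [571.1 -18.3] size [225. 200.] axis 7.8
```

View pics/w3.png

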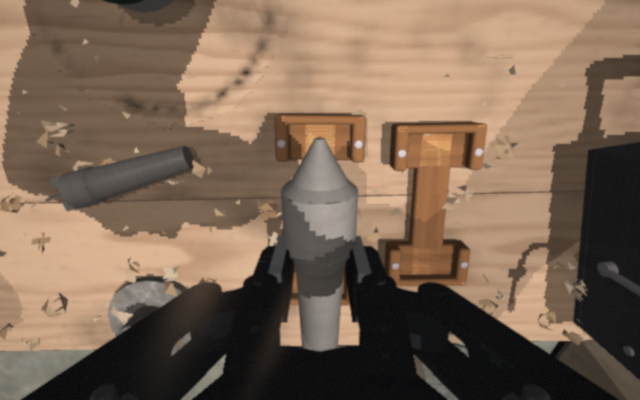

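The wrist view shows the live centre held with its point towards the robot at (319, 140). The near end stop of the long cradle is at (320, 115..160) below it, and the part is roughly centred.

Run:
```python
from h import *
c=get_calibration("wrist")
for z in(18,28):
    print(z,ray(c,[[275,115],[368,115],[392,123],[487,123],[388,284],[469,280]],z)[:,:2].round(1).tolist())
for z in(90,95):print(z,ray(c,[[319,139],[283,200],[357,200]],z)[:,:2].round(1).tolist())
```

```text
18 [[481.9, -349.7], [483.3, -289.5], [488.8, -273.7], [490.3, -211.7], [609.1, -271.7], [607.1, -210.4]]
28 [[481.4, -348.3], [482.8, -290.9], [488.0, -275.9], [489.4, -216.9], [602.6, -274.0], [600.7, -215.6]]
90 [[488.9, -321.3], [516.5, -338.7], [517.3, -304.5]]
95 [[488.3, -321.3], [514.9, -338.0], [515.7, -305.1]]
```

```bash
python3 -m pendant '-.005 .0007 .015 .7;0 0 .02 0;0 0 .015 0;0 0 .008 0;0 0 .005 0;0 0 .003 0;0 0 0 0'
```

```text
time_s: 9.35
position: [550.6, -321.4, 194.0]
ee_rot: [-180.0, 0.0, 177.9]
wrist_force: [-0.5, 0.7, -2.7]
finger_gap: 0.301
grip_force: 50.3
```

```bash
python3 -m pendant '0 0 .002 0;0 0 .0015 0;0 0 0 0'
python3 see.py wrist w4 cradle_long:18 live_centre:27
```

```text
time_s: 9.72
position: [550.6, -321.3, 190.8]
ee_rot: [-180.0, 0.0, 177.9]
wrist_force: [1.2, -0.1, 0.5]
finger_gap: 0.301
grip_force: 50.6
[ 550.6 -321.3  190.8] [-180.     0.   177.9] j [-30.  38.   5.  57.  -0. -28.] t 9.725
cradle_long 0.9 ctr [ 544.4 -322.1] mean [ 508.7 -321.1] size [ 59. 126.] axis 178.4
live_centre 0.74 ctr [ 512.8 -435.2] mean [ 513.8 -433.4] size [22. 77.] axis 108.3
```

View pics/w4.png

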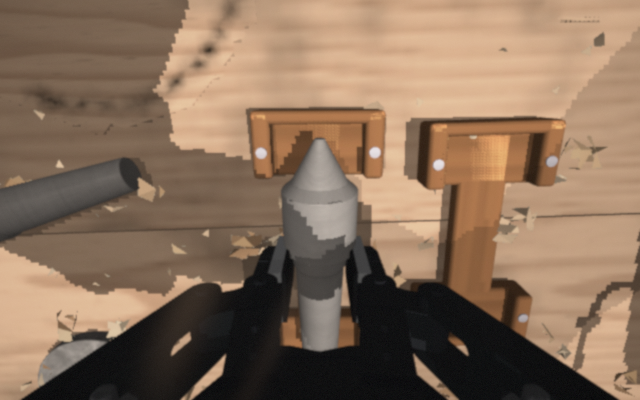

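The point sits inside the near end stop with a gap (tip row 140, stop inner edge row 122), and it is centred between the cheeks (247..385). Releasing.

```bash
python3 -m pendant '0 0 0 0;0 0 0 0;0 0 0 0' 0.48
python3 -m pendant '0 0 -.02 0;0 0 -.04 0;0 0 -.05 0;.03 -.05 0 0;.03 -.05 0 0;0 0 0 0'
python3 see.py wrist w5 cradle_long:18 cradle_short:18 live_centre:28 spur_centre:12
```

```text
time_s: 10.25
position: [550.5, -321.3, 190.2]
ee_rot: [-180.0, 0.0, 177.9]
wrist_force: [-0.9, -0.0, -0.8]
finger_gap: 0.483
grip_force: 0.0
time_s: 11.0
position: [484.2, -422.4, 300.4]
ee_rot: [-179.9, -0.0, 177.5]
wrist_force: [1.2, -0.0, -0.2]
finger_gap: 0.478
grip_force: 0.0
[ 484.2 -422.4  300.4] [-179.9   -0.   177.5] j [-41.  33.  14.  71.  -0. -39.] t 11.0
cradle_long 0.93 ctr [ 529.9 -323.6] mean [ 501.4 -325.7] size [ 64. 104.] axis 179.0
cradle_short 0.56 ctr [ 547.5 -245.8] mean [ 541.7 -245.8] size [ 68. 126.] axis 179.7
live_centre 0.94 ctr [ 537.2 -321. ] mean [ 535.6 -321.2] size [37. 87.] axis 175.5
spur_centre 0.66 ctr [ 520.8 -462.1] mean [ 520.6 -460.9] size [ 26. 103.] axis 107.4
```

View pics/w5.png

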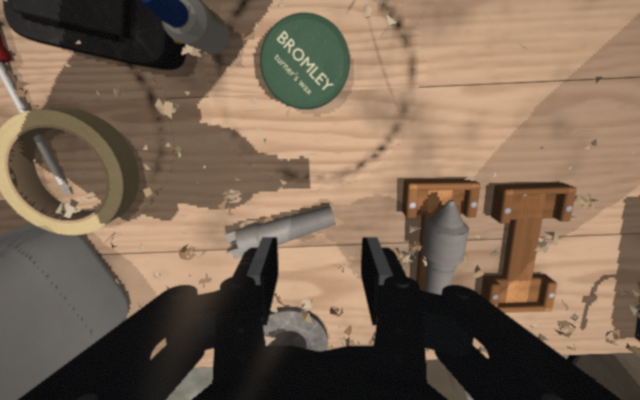

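The live centre is lying in the long cradle (445, 240). The spur centre is at (282, 228) with its spurs to the left, and I move over it now.

```bash
python3 -m pendant '-.0367 -.0375 0 0;0 0 .0 10.6;0 0 .01 10.6;0 0 .01 10.6;0 0 .01 10.6;0 0 .01 10.6;0 0 .01 10.6;0 0 0 8.9;0 0 0 0' 0.7
python3 see.py wrist w6 spur_centre:13
```

```text
time_s: 12.38
position: [523.1, -456.5, 249.9]
ee_rot: [-180.0, -0.0, 105.6]
wrist_force: [0.2, 0.4, 0.2]
finger_gap: 0.702
grip_force: 0.0
[ 523.1 -456.5  249.9] [-180.    -0.   105.6] j [-41.  41.  21.  69.   0.  33.] t 12.375
spur_centre 0.67 ctr [ 521.2 -462.5] mean [ 521.3 -460.4] size [ 27. 104.] axis 105.6
```

```bash
python3 -m pendant '-.0032 -.0033 .02 0;0 0 .03 0;0 0 .015 0;0 0 .008 0;0 0 0 0'
python3 -m pendant '0 0 0 0;0 0 0 0;0 0 0 0;0 0 0 0;0 0 0 0;0 0 0 0' 0 50
```

```text
time_s: 13.1
position: [519.9, -461.7, 177.1]
ee_rot: [-180.0, -0.0, 105.4]
wrist_force: [-0.8, 0.4, 0.2]
finger_gap: 0.703
grip_force: 0.0
time_s: 13.85
position: [520.3, -462.1, 178.6]
ee_rot: [179.9, 0.1, 105.4]
wrist_force: [0.1, 0.6, 6.1]
finger_gap: 0.233
grip_force: 50.2
```

```bash
python3 -m pendant '0 0 -.03 0;0 0 -.05 0;.0507 .0217 0 0;.0507 .0217 0 0;.0507 .0217 0 0;.0507 .0217 0 0;0 0 0 -10.6;0 0 0 -10.6;0 0 0 -10.6;0 0 0 -10.6'
python3 -m pendant '0 0 0 -10.6;0 0 0 -10.6;0 0 0 -10;0 0 0 0'
python3 see.py wrist w7 cradle_long:18 cradle_short:18 live_centre:28 spur_centre:95
```

```text
time_s: 15.1
position: [549.1, -242.9, 256.0]
ee_rot: [-180.0, -0.2, 148.1]
wrist_force: [-0.3, 0.6, -1.7]
finger_gap: 0.231
grip_force: 49.3
time_s: 15.6
position: [549.1, -243.0, 256.1]
ee_rot: [180.0, -0.1, 178.9]
wrist_force: [0.3, 0.2, -1.5]
finger_gap: 0.231
grip_force: 49.3
[ 549.1 -243.   256.1] [ 1.800e+02 -1.000e-01  1.789e+02] j [-24.  31.   3.  62.  -0. -23.] t 15.6
cradle_long 0.57 ctr [ 550.8 -320.5] mean [ 527.9 -318.4] size [ 63. 139.] axis 178.4
cradle_short 0.98 ctr [ 532.  -241.2] mean [ 502.5 -240.4] size [60. 87.] axis 178.5
live_centre 0.7 ctr [ 546.9 -321.5] mean [ 542.2 -321.7] size [108.  36.] axis 1.0
spur_centre 0.63 ctr [ 545.8 -244.7] mean [ 541.9 -243.4] size [100.  24.] axis 0.1
```

View pics/w7.png

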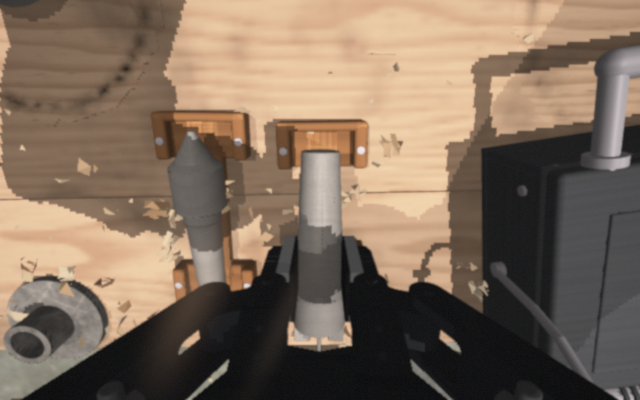

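The spur centre is held over the short cradle with its plain end at (320, 152). The cradle's near stop is at rows 121..170, cols 277..367.

Run:
```python
from h import *
c=get_calibration("wrist")
print(ray(c,[[277,121],[367,121]],18)[:,:2].round(1).tolist())
for z in(90,98):print(z,ray(c,[[320,151],[302,158],[339,158]],z)[:,:2].round(1).tolist())
```

```text
[[489.6, -269.9], [490.7, -212.0]]
90 [[497.7, -242.6], [500.7, -250.5], [501.0, -234.4]]
98 [[496.4, -242.6], [499.2, -250.0], [499.5, -234.9]]
```

```bash
python3 -m pendant '-.003 .0013 .02 0;0 0 .02 0;0 0 .013 0;0 0 .008 0;0 0 .004 0;0 0 .001 0;0 0 0 0'
python3 see.py wrist w8 cradle_short:18
```

```text
time_s: 16.73
position: [552.9, -242.1, 191.7]
ee_rot: [-180.0, 0.1, 179.0]
wrist_force: [0.6, -0.3, -1.9]
finger_gap: 0.231
grip_force: 49.3
[ 552.9 -242.1  191.7] [-1.80e+02  1.00e-01  1.79e+02] j [-24.  35.  -1.  54.   0. -23.] t 16.725
cradle_short 0.67 ctr [ 549.4 -241.4] mean [ 509.7 -240.9] size [ 59. 121.] axis 179.7
```

View pics/w8.png

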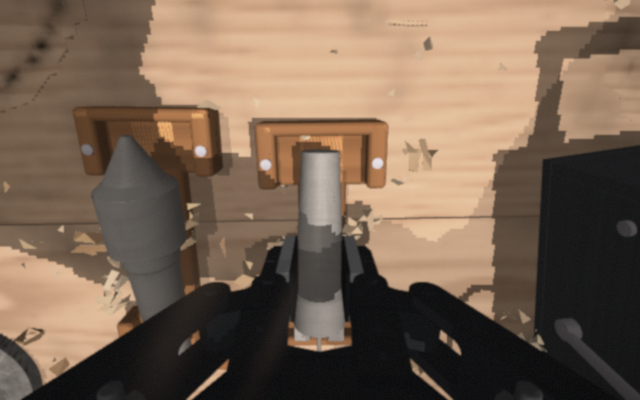

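The plain end (row 151) is about 6 mm inside the near stop's inner edge (row 137), and the far stop shows beyond the spurs. Lowering it to the floor and releasing.

```bash
python3 -m pendant '0 0 .002 0;0 0 .001 0;0 0 0 0'
python3 -m pendant '0 0 0 0;0 0 0 0;0 0 0 0' 0.42
python3 -m pendant '0 0 -.02 0;0 0 -.04 0;0 0 -.06 0;.05 0 -.03 0;.05 0 0 0;0 .05 0 0;0 .05 0 0;0 0 0 0'
python3 see.py wrist w9 cradle_long:18 cradle_short:18 live_centre:28 spur_centre:23 bar_mid:72
python3 see.py top t9 live_centre:28 spur_centre:23 bar_mid:72
```

```text
time_s: 17.2
position: [552.7, -242.0, 188.6]
ee_rot: [-180.0, 0.0, 179.0]
wrist_force: [-1.1, 0.4, 0.9]
finger_gap: 0.23
grip_force: 49.6
time_s: 17.58
position: [552.8, -242.0, 188.3]
ee_rot: [-180.0, 0.0, 179.0]
wrist_force: [-0.7, 0.7, 0.2]
finger_gap: 0.419
grip_force: 0.0
time_s: 18.58
position: [454.1, -137.8, 338.6]
ee_rot: [180.0, 0.0, 179.2]
wrist_force: [0.1, -0.7, 0.6]
finger_gap: 0.417
grip_force: 0.0
[ 454.1 -137.8  338.6] [180.    0.  179.2] j [-17.  13. -11.  66.   0. -16.] t 18.575
cradle_long 0.93 ctr [ 544.2 -317.6] mean [ 510.5 -315.9] size [ 67. 134.] axis 178.4
cradle_short 0.6 ctr [ 521.2 -238.7] mean [ 504.4 -236.6] size [64. 73.] axis 179.2
live_centre 0.65 ctr [ 543.2 -321. ] mean [ 539.5 -321.4] size [98. 41.] axis 2.5
spur_centre 0.81 ctr [ 535.8 -240.3] mean [ 534.6 -241.8] size [23. 78.] axis 173.4
bar_mid 0.87 ctr [555.7 -29.2] mean [519.8 -18.3] size [218. 184.] axis 7.6
[ 454.7 -141.1  338.1] [-180.     0.   178.9] j [-17.  13. -10.  66.  -0. -16.] t 18.875
live_centre 0.93 ctr [ 550.8 -318.3] mean [ 548.5 -319.8] size [116.  29.] axis 1.0
spur_centre 0.7 ctr [ 545.6 -242.3] mean [ 549.4 -241.4] size [94. 25.] axis 1.2
bar_mid 0.7 ctr [576.  -26.9] mean [587.8 -33.9] size [161. 181.] axis 97.5
```

View pics/w9.png

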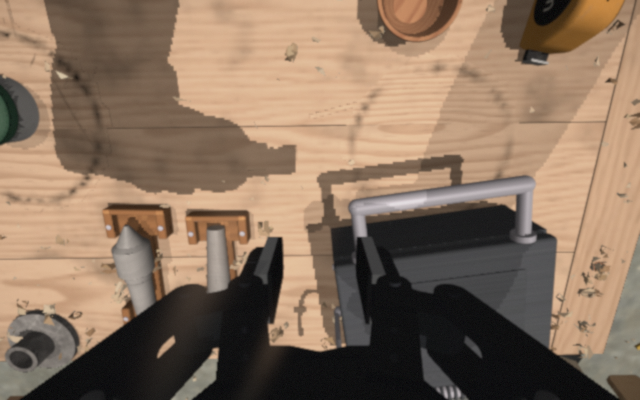

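Both centres lie in their cradles, live at (140, 255) and spur at (217, 260). The bar runs from (357, 207) to (530, 184).

Run:
```python
from h import *
# camera pose as for the picture w9 (same arm pose)
c=get_calibration("wrist")
a=ray(c,[[352,206],[536,183]],74)[:,:2];print(a.round(1).tolist(),a.mean(0).round(1))
d=a[1]-a[0];print(np.hypot(*d),np.degrees(np.arctan2(d[1],d[0])),get_obs()["position"])
c=get_calibration("top");a=ray(c,np.array([[125,340],[294,324]])/2.85+[170,110],74)[:,:2];print(a.round(1).tolist(),a.mean(0))
h=ray(c,np.array([[82,106],[292,86]])/2.85+[170,110],72)[:,:2];print(h.round(1).tolist(),h.mean(0),np.diff(h,axis=0))
```

```text
[[462.1, -116.1], [446.3, 23.9]] [454.2 -46.1]
140.92491022162068 96.4567797889282 [ 454.50887071 -140.81448485  338.02293832]
[[443.9, 22.2], [460.1, -115.4]] [452.00619833 -46.62094089]
[[635.9, 65.5], [656.6, -107.8]] [646.23940022 -21.14494088] [[  20.67583456 -173.23376668]]
```

```bash
python3 -m pendant '.0013 .0473 0 0;.0013 .0473 0 0;0 0 0 10.6;0 0 0 10.6;0 0 0 10.6;0 0 0 10.6;0 0 0 10.6;0 0 .02 10.6;0 0 .02 10.6;0 0 0 8.2' 0.37
python3 -m pendant '0 0 0 0;0 0 0 0'
python3 see.py wrist w10 bar_mid:72
```

```text
time_s: 20.32
position: [452.8, -45.8, 296.5]
ee_rot: [-179.8, -0.0, 96.3]
wrist_force: [-0.3, -0.3, -0.4]
finger_gap: 0.368
grip_force: 0.0
time_s: 20.58
position: [453.8, -45.7, 298.5]
ee_rot: [180.0, 0.0, 96.7]
wrist_force: [-0.3, -0.6, 0.4]
finger_gap: 0.371
grip_force: 0.0
[453.8 -45.7 298.5] [180.    0.   96.7] j [ -6.  13. -17.  60.  -0.  78.] t 20.575
bar_mid 0.91 ctr [555.3 -32.9] mean [566.7 -14.6] size [217. 184.] axis 7.4
```

View pics/w10.png

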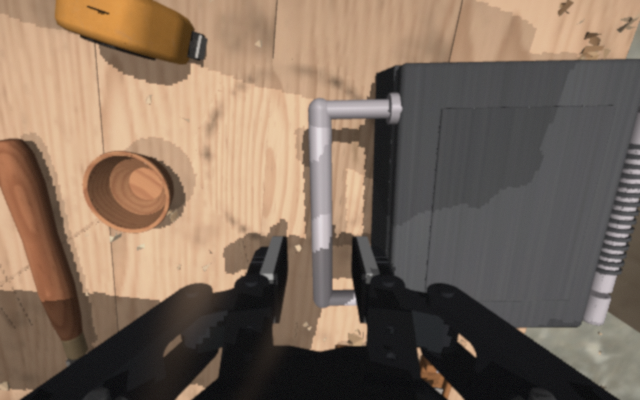

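The bar (col 320) runs centrally between the fingers (275 and 365), with the case clear. Descending and gripping.

```bash
python3 -m pendant '0 0 .02 0;0 0 .025 0;0 0 .018 0;0 0 .008 0;0 0 0 0'
python3 -m pendant '0 0 0 0;0 0 0 0;0 0 0 0;0 0 0 0' 0 30
```

```text
time_s: 21.3
position: [453.6, -45.6, 227.1]
ee_rot: [-180.0, -0.0, 96.6]
wrist_force: [-0.2, 0.1, -0.3]
finger_gap: 0.368
grip_force: 0.0
time_s: 21.8
position: [454.6, -45.5, 228.0]
ee_rot: [179.8, 0.0, 96.6]
wrist_force: [4.0, 0.6, 0.6]
finger_gap: 0.153
grip_force: 30.1
```

```bash
python3 -m pendant '0 .0015 -.0136 0;0 .0014 -.0135 0;0 .0024 -.0134 0;0 .0033 -.0132 0;0 .0042 -.013 0;0 .0051 -.0126 0;0 0 0 0' - 30
```

```text
time_s: 22.68
position: [470.8, -43.4, 307.2]
ee_rot: [-179.9, -0.0, 96.6]
wrist_force: [-2.3, -0.4, -2.4]
finger_gap: 0.147
grip_force: 29.8
```

```bash
python3 -m pendant '0 .0059 -.0122 0;0 .0068 -.0118 0;0 .0076 -.0113 0;0 .0084 -.0107 0;0 0 0 0;0 0 0 0' - 30
python3 see.py wrist w11; python3 see.py scene s11
```

```text
time_s: 23.42
position: [497.9, -40.0, 353.6]
ee_rot: [-179.7, -0.1, 96.6]
wrist_force: [-10.5, 0.4, 4.9]
finger_gap: 0.151
grip_force: 30.1
[497.9 -40.  353.6] [-1.797e+02 -1.000e-01  9.660e+01] j [-5. 16. -5. 70.  0. 79.] t 23.425
[497.9 -40.  353.6] [-1.797e+02 -1.000e-01  9.660e+01] j [-5. 16. -5. 70. -0. 79.] t 23.475
```

```bash
python3 -m pendant '0 .0053 -.0087 0;0 .0071 -.0073 0;0 .0076 -.0069 0;0 0 0 0;0 0 0 0' - 30; python3 -m pendant '0 0 0 0'
```

```text
time_s: 24.15
position: [518.5, -37.3, 377.6]
ee_rot: [-179.9, -0.1, 96.6]
wrist_force: [-9.9, 1.5, 7.7]
finger_gap: 0.148
grip_force: 30.1
time_s: 24.28
position: [518.4, -37.3, 377.5]
ee_rot: [-179.9, -0.1, 96.6]
wrist_force: [-9.5, 2.5, 7.2]
finger_gap: 0.146
grip_force: 30.1
```

```bash
python3 -m pendant '0 .0033 -.0041 0;0 .0033 -.004 0;0 .004 -.0032 0;0 .004 -.003 0;0 0 0 0;0 0 0 0' - 30; python3 -m pendant '0 0 0 0'
python3 see.py scene s12; python3 see.py top t12
```

```text
time_s: 25.02
position: [534.1, -35.3, 391.6]
ee_rot: [179.9, -0.1, 96.6]
wrist_force: [-4.8, 3.0, 4.9]
finger_gap: 0.149
grip_force: 29.6
time_s: 25.15
position: [534.0, -35.3, 391.6]
ee_rot: [179.9, -0.1, 96.6]
wrist_force: [-5.7, 4.2, 4.4]
finger_gap: 0.148
grip_force: 29.6
[534.  -35.3 391.6] [ 1.799e+02 -1.000e-01  9.660e+01] j [-4. 18.  4. 76.  0. 80.] t 25.15
[534.  -35.3 391.6] [ 1.799e+02 -1.000e-01  9.660e+01] j [-4. 18.  4. 76.  0. 80.] t 25.2
```

```bash
cat > fit.py <<'E'
from h import *
hin=np.array([647.5,-22.6,72]);d=np.array([.993,.118,0]);w=np.array([-.118,.993,0])
for cam in("scene","top"):
    c=get_calibration(cam);capture(cam)
    D=outline_of(cam,"case_lid")[0];m=D["pixels"];print(cam,D["p"],m.sum())
    s=[]
    for th in np.arange(40,70,1.):
        t=np.radians(th);u=-d*np.cos(t)+np.array([0,0,np.sin(t)]);n=d*np.sin(t)+np.array([0,0,np.cos(t)])
        P=lambda r,y,k:hin+u*r+w*y+n*k
        im=np.zeros((400,640),np.uint8)
        lid=proj(c,[P(r,y,k) for r in(0,149) for y in(-90,90) for k in(-12,0)])
        cv2.fillPoly(im,[cv2.convexHull(lid.round().astype(np.int32))],1)
        for a,b in(((195,-65),(195,65)),((149,-65),(195,-65)),((149,65),(195,65))):
            q=proj(c,[P(*a,0),P(*b,0)]).round().astype(int);cv2.line(im,q[0].tolist(),q[1].tolist(),1,5)
        # case body
        box=proj(c,[hin-d*r+w*y-np.array([0,0,z]) for r in(0,149) for y in(-90,90) for z in(12,72)])
        im2=im.copy();cv2.fillPoly(im2,[cv2.convexHull(box.round().astype(np.int32))],1)
        s.append((th,[round((m&(i>0)).sum()/(m|(i>0)).sum(),3) for i in(im,im2)]))
    for k in(0,1):print(sorted([(x[1][k],x[0]) for x in s])[-4:])
E
python3 fit.py
```

```text
scene 0.71 2022
[(np.float64(0.726), np.float64(56.0)), (np.float64(0.743), np.float64(53.0)), (np.float64(0.77), np.float64(55.0)), (np.float64(0.784), np.float64(54.0))]
[(np.float64(0.274), np.float64(53.0)), (np.float64(0.279), np.float64(56.0)), (np.float64(0.288), np.float64(55.0)), (np.float64(0.289), np.float64(54.0))]
top 0.76 1991
[(np.float64(0.471), np.float64(56.0)), (np.float64(0.475), np.float64(55.0)), (np.float64(0.478), np.float64(62.0)), (np.float64(0.481), np.float64(54.0))]
[(np.float64(0.318), np.float64(66.0)), (np.float64(0.32), np.float64(67.0)), (np.float64(0.322), np.float64(68.0)), (np.float64(0.323), np.float64(69.0))]
```

Geometry and the scene mask both put the lid at about 54°. I go just past balance, to about 58°.

```bash
python3 -m pendant '0 .0033 -.0026 0;0 .0033 -.0026 0;0 .0031 -.0026 0;0 0 0 0;0 0 0 0;0 0 0 0' - 30
python3 fit.py
```

```text
time_s: 26.2
position: [544.3, -34.0, 399.4]
ee_rot: [179.8, -0.2, 96.6]
wrist_force: [-2.9, 5.1, 2.6]
finger_gap: 0.146
grip_force: 29.4
scene 0.65 2238
[(np.float64(0.741), np.float64(60.0)), (np.float64(0.763), np.float64(57.0)), (np.float64(0.802), np.float64(59.0)), (np.float64(0.818), np.float64(58.0))]
[(np.float64(0.3), np.float64(60.0)), (np.float64(0.301), np.float64(57.0)), (np.float64(0.315), np.float64(59.0)), (np.float64(0.317), np.float64(58.0))]
top 0.93 1683
[(np.float64(0.452), np.float64(59.0)), (np.float64(0.453), np.float64(65.0)), (np.float64(0.455), np.float64(58.0)), (np.float64(0.456), np.float64(64.0))]
[(np.float64(0.274), np.float64(66.0)), (np.float64(0.275), np.float64(67.0)), (np.float64(0.277), np.float64(68.0)), (np.float64(0.277), np.float64(69.0))]
```

```bash
python3 -m pendant '0 -.0036 .0023 0;0 -.0035 .0024 0;0 -.0035 .0024 0;0 -.0034 .0025 0;0 -.0034 .0026 0;0 -.0033 .0027 0;0 0 0 0;0 0 0 0;0 0 0 0' - 30
python3 fit.py; python3 see.py scene s13 live_centre:28 spur_centre:23 wax_tin:17 faceplate:17
```

```text
time_s: 27.52
position: [524.0, -36.7, 383.9]
ee_rot: [179.8, -0.1, 96.6]
wrist_force: [-1.7, 6.4, 1.1]
finger_gap: 0.15
grip_force: 30.2
scene 0.77 1682
[(np.float64(0.685), np.float64(49.0)), (np.float64(0.71), np.float64(52.0)), (np.float64(0.726), np.float64(51.0)), (np.float64(0.744), np.float64(50.0))]
[(np.float64(0.241), np.float64(53.0)), (np.float64(0.248), np.float64(52.0)), (np.float64(0.249), np.float64(51.0)), (np.float64(0.25), np.float64(50.0))]
top 0.69 2385
[(np.float64(0.51), np.float64(59.0)), (np.float64(0.526), np.float64(50.0)), (np.float64(0.526), np.float64(52.0)), (np.float64(0.528), np.float64(51.0))]
[(np.float64(0.384), np.float64(66.0)), (np.float64(0.386), np.float64(67.0)), (np.float64(0.388), np.float64(68.0)), (np.float64(0.389), np.float64(69.0))]
[524.  -36.7 383.9] [ 1.798e+02 -1.000e-01  9.660e+01] j [-4. 17.  2. 74.  0. 79.] t 27.725
live_centre 0.55 ctr [ 553.1 -319.5] mean [ 547.  -320.9] size [ 38. 114.] axis 178.2
spur_centre 0.72 ctr [ 549.1 -243.3] mean [ 548.7 -241.3] size [116.  30.] axis 4.1
wax_tin 0.84 ctr [ 388.8 -427.6] mean [ 388.1 -426.9] size [83. 63.] axis 33.3
faceplate 0.6 ctr [ 633.  -461.6] mean [ 634.2 -462.1] size [81. 75.] axis 54.8
```

```bash
python3 -m pendant '0 0 0 0;0 0 0 0;0 0 0 0;0 0 0 0;0 0 0 0;0 0 0 0' && python3 -c "from bench import *;print(job_done())"
```

```text
time_s: 28.72
position: [524.0, -36.7, 383.9]
ee_rot: [179.8, -0.1, 96.6]
wrist_force: [-1.1, 5.6, 3.1]
finger_gap: 0.154
grip_force: 30.2
the job is handed in; nothing more can be done
None
```

The job is handed in (about 29 s used): both centres lie in their matching cradles, and the lid went to about 58°, just past balance, and is held still by its bar at about 50–51°, roughly 4° below the balance point.

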